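# Start a vacuum draw on the extraction manifold

## Task

Start the vacuum draw, working only with the closed fingertips: push the manifold's mushroom-shaped vent plunger fully down, then press the raised half of the pump's rocker until it has tipped right over, and last press the bench timer's round key fully down, hold it for about a second and let it come up. Keep to that order, leave the timer's square key alone, and pick up or shove nothing: the timer stays lying where it is and the beaker, bottle, vials, jar and scoop stay where they stand.

Things in the scene. Friction and masses are not known exactly. Their poses are not given: they have to be found in the camera images.
- manifold: Fixed vacuum manifold: glass tank between white base and white lid, 240 long (its x) x 110 wide (its y) x 130 mm high, with white cartridges standing on the lid up to 171 mm above the bench. Origin: centre of its underside; z up. It stands on the left or on the right, turned up to 0.35 rad; the vent plunger is at the end of the lid nearer the robot.
- vent_top (a point): Centre of the top of the vent plunger's black mushroom head (30 mm diameter, 10 mm thick, on a steel stem). It stands 158 mm above the bench when fully up and moves with the plunger. On the manifold's long centre line, 85 mm from its origin towards -x; the nearest cartridge is 81 mm away and its top is 13 mm higher than the raised head.
- vent (a joint): Travel of the vent plunger in m: 0 fully up (open), 0.012 fully down (closed; hard stop); starts between 0 and 0.003. It slides straight down against a friction of about 5 N and stays where it is left.
- pump: Fixed vacuum pump: grey box 200 long (its x) x 150 wide (its y), flat top 100 mm above the bench, louvred sides. Origin: centre of its underside; z up. It stands on the other side from the manifold, turned up to 0.35 rad. The rocker is in the half of the top nearer the robot; in the farther half are a fixed black knob (36 mm diameter, 22 mm high) and a round gauge (44 mm diameter, 13 mm high), to be left alone.
- rocker_raised (a point): Point on the top face of the rocker, in the middle of its raised half, 19 mm from the pivot (towards the pump's +x, away from the robot), where to press; about 117 mm above the bench at the start, it moves with the rocker and ends about 109 mm high. The rocker is black, 52 mm long (pump's x) x 32 mm wide x 10 mm thick; its pivot lies 108 mm above the bench, 45 mm from the pump's origin towards -x, and its axis is the pump's y. A flat bezel 3 mm high surrounds it.
- rocker (a joint): Angle of the rocker in rad: 0 off (half away from the robot raised by 0.22 rad), 0.44 on (that half fully down; hard stop). Stiff with a friction of about 0.05 N m (3 to 6 N at the fingertips) and stays where it is left. A flat fingertip 20 mm wide, pressing at the raised point, has to come down to about 110 mm above the bench to tip it right over.
- timer: Loose bench timer lying between pump and manifold: white case 115 long (its x) x 70 wide (its y) x 28 mm high, 0.35 kg, turned up to 0.4 rad. Origin: centre of its underside; z up. The round key is at the end nearer the robot, the display in the middle, the square key at the far end. Pump and manifold beside it are 100 to 171 mm high; at the back of the bench (beyond 0.76 m) two fixed flasks on a white foam block reach 218 mm.
- round_key_top (a point): Centre of the top of the timer's round key (28 mm diameter, stands 10 mm proud of the case, 38 mm above the bench when up); 34 mm from the timer's origin towards -x. It moves with the key.
- round_key (a joint): Travel of the round key in m: 0 up, 0.005 fully down (hard stop). Sprung: it takes about 2 to 4 N and comes up when let go.
- square_key_top (a point): Centre of the top of the timer's square key (16 x 16 mm, 5 mm proud of the case), 37 mm from the timer's origin towards +x. Not to be pressed.
- square_key (a joint): Travel of the square key in m: 0 up, 0.003 down. Sprung. Must stay up.
- beaker: Loose glass beaker, 64 mm diameter, 80 mm high, behind the timer. Origin: centre of its underside.
- vial_a: Loose amber vial, 24 mm diameter, 50 mm high, left of the timer. Origin: centre of its underside.
- vial_b: Loose amber vial, 24 mm diameter, 50 mm high, right of the timer. Origin: centre of its underside.
- reagent: Loose amber reagent bottle, 68 mm diameter, 150 mm high, at the left. Origin: centre of its underside.
- jar: Loose white plastic jar with a dark lid, 50 mm diameter, 60 mm high, at the front right. Origin: centre of its underside.
- scoop: Loose steel lab scoop, 170 mm long, lying flat on the bench at the front left. Origin: centre of its underside.
Things that resemble listed ones, but are neither listed nor needed, are in the scene too. What is shaped like the timer but black or red is not meant.

How it is judged:
By the outcome, as a careful person would: the job done as asked, in the order asked, and still so for the second after the job is handed in, with the robot touching nothing.
It also fails if it takes over 61 s, if anything falls off the work surface, if the arm or the gripper's body presses on something with over 40 N, if the wrist force passes 120 N, or if a joint passes its speed limit or range.

## Robot

A 6-joint arm with a two-finger parallel gripper is mounted at the origin on the work surface. World frame = base frame: x ahead of the robot, y to its left, z up, the work surface at z = 0. Lengths are in mm, angles in rad, forces in N, time in s.
With the tool pointing down it reaches from about 350 to 975 mm from the base axis. Payload 7.1 kg.
Tool frame: the origin (TCP) lies on the centre line of the jaws, within the pads' length; the fingertips stand 8 mm ahead of it and the grasp point (between the pads) lies 11 mm behind it; z points along the fingers, y is the line along which they close (so a half turn about z gives the same grasp; the last joint's range is limited). The gripper opens to 88 mm and grips with 3 to 60 N. Pads are 20 mm wide; open, the fingers measure 115 mm over their backs; the gripper's body (75 mm by 178 mm) begins 61 mm behind the grasp point.
Start: joints at [-1.286, 0.423, 1.63, -0, 1.089, -0.019], TCP at [186.986, -596.357, 230.675] pointing down, gripper open.
Joint ranges: [-3, 3], [-0.9, 2.11], [0.09, 2.58], [-1.31, 4.45], [0.11, 2.69], [-2.54, 2.54]. Speed limits (rad/s): [2.39, 2.39, 3.01, 3.14, 3.14, 3.14].

## Interface

Orientations are given as a unit quaternion [x, y, z, w].
In Python, from plant import * gives the robot as it stands.
- The arm moves only by the shell command python3 -m jog 'ROWS' [FORCE]. ROWS is JSON, a list of rows, each an object of numbers: "tx", "ty", "tz": the shift along the tool's x, y, z in m; "wx", "wy", "wz": the turn, a rotation vector about the tool's x, y, z in degrees; "gripper": the opening, from 0 (shut) to 1 (fully open). In form: [{"tx": .., "ty": .., "tz": .., "wx": .., "wy": .., "wz": .., "gripper": ..}, ...]. A call has 1 to 10 rows; each row is the pose to reach, as a shift and turn from the pose commanded when the call began, along the tool's axes at that moment; what a row does not reach only later rows make up. A row lasts 1/10 s, in which the tool goes at most 50 mm and 8.59 degrees, less where a joint would pass 70% of its speed; a pose out of reach is approached as far as the arm can. A call with a gripper value outside its range is refused whole. The fingers move at their own pace and stop on an object; FORCE is the grip in N (left out, the last holds). Time passes only in rows, so rows that repeat a pose let the fingers close. It gives the time, the measured TCP pose, the force, the opening and the grip force at its end, in the units of the state.
- observe(): the state, without advancing time (a new reading comes with each control period).
- read_camera(name): name is "scene" or "top" or "wrist"; returns the picture (420x560x3 uint8, red, green, blue); there is no depth.
- get_calibration(name): a dict with "fovy" (degrees; the focal length in pixels is half the picture's height over the tangent of half this angle, whatever the lens; pixels are square), "cx", "cy" (the principal point, pixels), "k1" (the pictures are not rectified: a ray, as slopes to the right and down, at radius r is drawn at 1 + k1 r^2 times it, then the intrinsics apply), "xyz" and "orientation" of the camera in the world; the wrist camera has in their place "tool_from_camera" (4x4, takes a point from camera to tool coordinates, whose origin is the TCP and whose axes are the flange's). Camera axes: x right, y down, z forward; pixel columns grow to the right and rows downward; lengths in mm; the calibration is good to about 2 mm. A picture is of the moment at which its call begins: read the wrist's pose just before it. get_calibration takes no time and is no camera call.
- job_done(): hands the job in; it is judged then, once.
Trained networks look in the newest picture that a camera, given by its name, has taken for a name from the list of things; names that differ only in an ending like _2 or _b are one class to them, and where a whole thing is asked for, a point or a joint stands for the part that bears it (a point fixed in the world has none). Each returns a list of dicts, best first, with "score" (0 to 1); they miss things now and then, are a little off and sometimes report something else, mostly with a low value. They report only what shows in the picture. A call takes as long as a camera call. They do not tell look-alikes from the thing itself.
- look_for(camera, thing): "centre" ([column, row] as shares, 0 to 1, of the picture: columns of its width, rows of its height, amid what is visible of it).
- trace(camera, thing): "pixels" (420x560 bool, what is visible of it) and "centre" ([column, row] as shares, 0 to 1, of the picture: columns of its width, rows of its height, amid what is visible of it).
The state is a dict: "time": time; "joint_pos": joint angles; "qd": joint speeds; "effort": joint torques, N m; "tool_pos": TCP position; "ee_rot": TCP orientation; "force": force on the tool from outside, world axes, zero at the start; "wrist_torque": the same for the moment, N m; "finger_gap": finger opening in mm; "grip_force": force on a finger pad.
Only numpy, scipy, OpenCV 4.12 (cv2) and the standard library are available. Lean on these libraries where they do the work, as an engineer would, in place of code of your own. Each camera call takes 0.05 s, during which the arm holds its last target. There are 200 camera calls.

## Working session

There is one attempt and no reset: what is moved stays moved. The work goes in short steps, Python scripts to look and compute and a shell command to move; the robot and the scene stay as the last step left them, time stands still between calls to the robot, and variables do not carry over. Pictures are saved under pics/ and viewed, at most 11 in all, crops included, and the job is handed in when it is done.

```bash
mkdir -p pics; cat > h.py <<'E'
from plant import *
import numpy as np, cv2
from scipy.spatial.transform import Rotation as R
def ray(name, px, st=None):
    c=get_calibration(name); f=210/np.tan(np.radians(c["fovy"])/2)
    d=np.array([(px[0]-c["cx"])/f,(px[1]-c["cy"])/f]); u=d.copy()
    for _ in range(20): u=d/(1+c["k1"]*(u@u))
    v=np.array([u[0],u[1],1.])
    if "xyz" in c:
        return np.array(c["xyz"]),R.from_quat(c["orientation"]).apply(v)
    T=np.array(c["tool_from_camera"]); Rt=R.from_quat(st["ee_rot"])
    return Rt.apply(T[:3,3])+np.array(st["tool_pos"]),Rt.apply(T[:3,:3]@v)
def at(name,px,z,st=None):
    o,d=ray(name,px,st); return o+d*(z-o[2])/d[2]
E
python3 - <<'E'
from h import *
s=observe(); print(s)
for n in("scene","top"):
    im=read_camera(n); cv2.imwrite(f"pics/{n}0.png",cv2.resize(im[:,:,::-1],(800,600)))
    print(n,get_calibration(n))
    for t,z in(("vent_top",157),("rocker_raised",117),("round_key_top",38),("square_key_top",33),("timer",28),("pump",100),("manifold",130)):
        for r in look_for(n,t)[:4]:
            px=np.array(r["centre"])*[560,420]; print(t,round(r["score"],2),px.round(1),at(n,px,z).round(1))
print(get_calibration("wrist"))
E
```

```text
{'time': 0.0, 'joint_pos': array([-1.28596918e+00,  4.23857946e-01,  1.63067655e+00,  4.25528324e-06,
        1.08859477e+00, -1.89821606e-02]), 'qd': array([ 0.00012791,  0.00218431,  0.0002993 ,  0.00020063, -0.00146035,
        0.00096777]), 'effort': array([-1.36541836e-03, -5.44625688e+01, -2.73658347e+01,  6.40685298e-02,
        2.26576289e-02, -7.03683486e-05]), 'tool_pos': array([ 186.85802073, -595.84855065,  229.8962913 ]), 'ee_rot': array([ 9.88484514e-01,  1.51320106e-01, -9.99571087e-05, -7.61778981e-04]), 'force': array([-0.04965892, -0.57771247, -0.05583604]), 'wrist_torque': array([-0.00161521, -0.02358597, -0.04300469]), 'grip_force': 0.0, 'finger_gap': 87.74822301793041}
scene {'fovy': 52.92962464639579, 'cx': 279.0536673458423, 'cy': 207.26983079137673, 'k1': -0.06522467383552624, 'xyz': array([ 810.24395633, -609.81493282,  870.9676627 ]), 'orientation': array([ 0.89928309,  0.20580683, -0.08179356, -0.37715155])}
vent_top 0.4 [256.9 259.3] [ 528.7 -118.5  157. ]
rocker_raised 0.84 [207.5 359.3] [ 540.4 -342.9  117. ]
round_key_top 0.39 [246.8 249.1] [443.2 -18.6
[... 867 characters left out ...]

timer 0.82 [402.9 285.7] [ 270.8 -279.3   28. ]
timer 0.59 [316.  215.5] [476.7 -16.3  28. ]
timer 0.39 [219.  258.3] [338.1 273.1  28. ]
pump 0.58 [423.6 182.3] [ 571.9 -329.2  100. ]
manifold 0.91 [221.  162.7] [607.1 268.5 130. ]
{'fovy': 64.15547933930354, 'cx': 272.00965712869777, 'cy': 215.546334447887, 'k1': 0.00892644801413801, 'tool_from_camera': array([[ 1.34563638e-04, -9.60242810e-01, -2.79166128e-01,
         7.65435918e+01],
       [ 9.99999991e-01,  1.36820671e-04,  1.14002766e-05,
        -4.38900483e-01],
       [ 2.72486634e-05, -2.79166127e-01,  9.60242820e-01,
        -1.53671762e+02],
       [ 0.00000000e+00,  0.00000000e+00,  0.00000000e+00,
         1.00000000e+00]])}
```

View pics/top0.png

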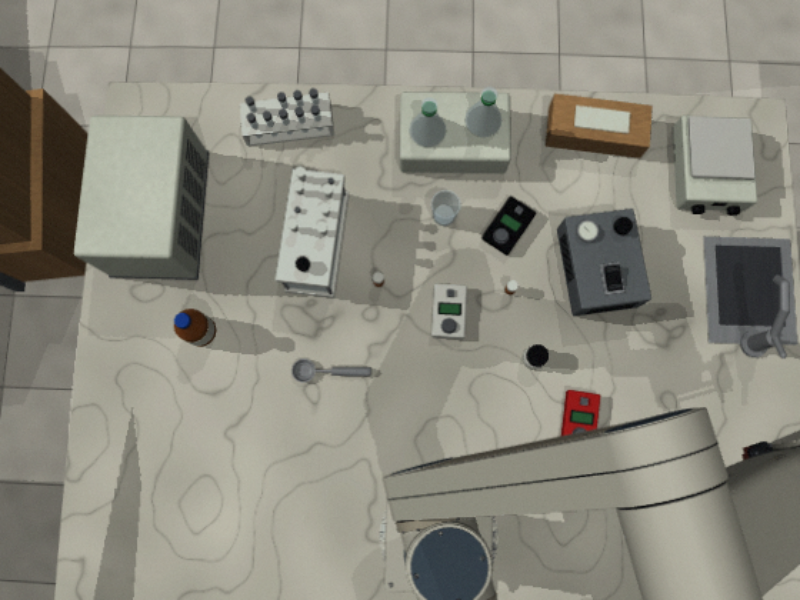

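View pics/scene0.png

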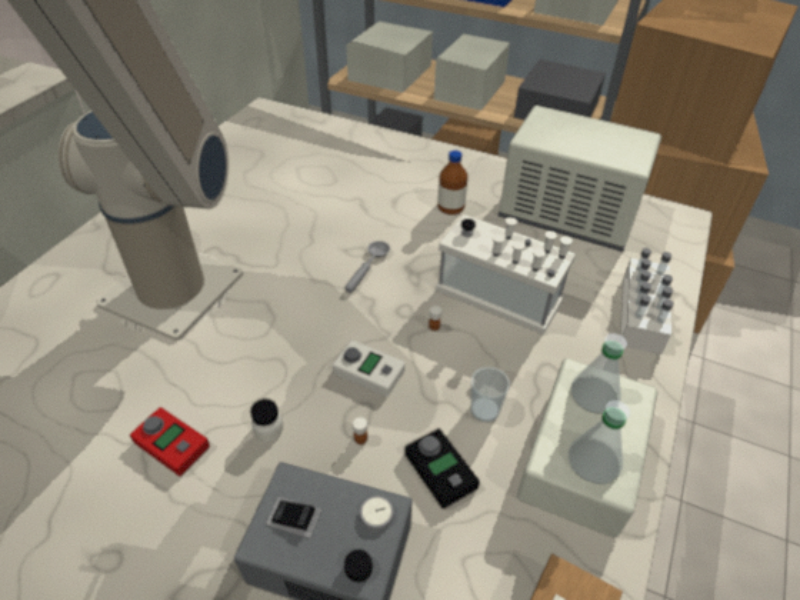

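The top view (800x600) shows four things that could pass for the timer or its keys:
- White timer at (449,311), round key at (449,326) and square key at (450,293). This is the one meant.
- Black timer at (508,225), not meant.
- Red timer at (581,413), not meant.
- Jar lid at (537,355), round and dark like a key.

For the vent I choose the black head at (302,264) on the manifold's near end. The pump's knob at (622,226) is not it, and neither are the rack bottles. The rocker is at (613,278).

Next I triangulate these and work out the yaws.

```bash
cat >> h.py <<'E'
def tri(pt,ps):
    o1,d1=ray("top",np.array(pt)*.7); o2,d2=ray("scene",np.array(ps)*.7)
    t=np.linalg.lstsq(np.c_[d1,-d2],o2-o1,rcond=None)[0]
    return (o1+t[0]*d1+o2+t[1]*d2)/2, np.linalg.norm(o1+t[0]*d1-o2-t[1]*d2)
def yawof(st): return R.from_quat(st["ee_rot"]).apply([1,0,0])
def totool(p,st): return R.from_quat(st["ee_rot"]).inv().apply(np.array(p)-st["tool_pos"])
E
python3 - <<'E'
from h import *
for n,a,b in(("vent",(302.5,264),(468,227)),("rocker",(613,278),(293,515)),("round",(449,326),(352,354)),("square",(450.5,293),(386,370))):
    p,e=tri(a,b); print(n,p.round(1),round(e,1))
A=lambda p,z:at("top",np.array(p)*.7,z)
for n,a,b,z in(("pumpR",(648,300),(632,210),100),("maniL",(278,280),(297,170),130),("timer",(449,326),(450.5,293),36)):
    d=A(b,z)-A(a,z); print(n,np.arctan2(d[1],d[0]).round(3))
s=observe()
print(totool((500,-330,230),s), totool((515,290,230),s))
E
```

```text
vent [536.4 289.5 144.8] 0.7
rocker [ 533.6 -343.   105.9] 0.0
round [437.2 -11.2  32. ] 1.0
square [508.4 -14.1  28.7] 1.2
pumpR 0.139
maniL -0.107
timer -0.029
[ 378.3516108  -160.527901      0.68973941] [ 5.78130330e+02 -7.47650940e+02  6.99509076e-01]
```

```bash
python3 -m jog '[{"tx":0.02,"ty":-0.01,"tz":-0.02,"gripper":0},{"tx":0.06,"ty":-0.025,"tz":-0.02,"wz":2,"gripper":0},{"tx":0.105,"ty":-0.045,"tz":-0.02,"wz":4,"gripper":0},{"tx":0.15,"ty":-0.064,"tz":-0.02,"wz":6,"gripper":0},{"tx":0.195,"ty":-0.083,"tz":-0.02,"wz":8,"gripper":0},{"tx":0.24,"ty":-0.102,"tz":-0.02,"wz":9.4,"gripper":0},{"tx":0.285,"ty":-0.121,"tz":-0.02,"wz":9.4,"gripper":0},{"tx":0.33,"ty":-0.14,"tz":-0.02,"wz":9.4,"gripper":0},{"tx":0.365,"ty":-0.155,"tz":-0.02,"wz":9.4,"gripper":0},{"tx":0.378,"ty":-0.16,"tz":-0.02,"wz":9.4,"gripper":0}]' 20
python3 -m jog '[{"gripper":0},{"gripper":0},{"gripper":0}]'
python3 - <<'E'
from h import *
s=observe(); im=read_camera("wrist"); cv2.imwrite("pics/w1.png",im[:,:,::-1])
print(s["time"],s["tool_pos"],yawof(s),s["finger_gap"],s["force"])
for t,z in(("rocker_raised",117),("pump",100)):
    for r in look_for("wrist",t)[:3]:
        px=np.array(r["centre"])*[560,420]; print(t,round(r["score"],2),px.round(1),at("wrist",px,z,s).round(1))
E
```

```text
0.8 [ 186.99316749 -596.35666712  230.68761808] [ 9.54209854e-01  2.99138018e-01 -1.69844936e-06] 87.43846451693956 [-0.36382945  0.45563774  0.09080793]schema error: expected keys tx, ty, tz, wx, wy, wz, gripper
schema error: expected keys tx, ty, tz, wx, wy, wz, gripper
```

View pics/w1.png

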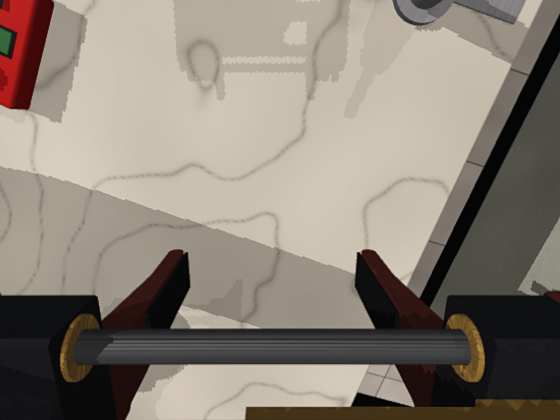

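The rows were refused because every key is required. I resend them complete; nothing has moved.

```bash
python3 -m jog '[{"tx":0.02,"ty":-0.01,"tz":-0.02,"wx":0,"wy":0,"wz":0,"gripper":0},{"tx":0.06,"ty":-0.025,"tz":-0.02,"wx":0,"wy":0,"wz":2,"gripper":0},{"tx":0.105,"ty":-0.045,"tz":-0.02,"wx":0,"wy":0,"wz":4,"gripper":0},{"tx":0.15,"ty":-0.064,"tz":-0.02,"wx":0,"wy":0,"wz":6,"gripper":0},{"tx":0.195,"ty":-0.083,"tz":-0.02,"wx":0,"wy":0,"wz":8,"gripper":0},{"tx":0.24,"ty":-0.102,"tz":-0.02,"wx":0,"wy":0,"wz":9.4,"gripper":0},{"tx":0.285,"ty":-0.121,"tz":-0.02,"wx":0,"wy":0,"wz":9.4,"gripper":0},{"tx":0.33,"ty":-0.14,"tz":-0.02,"wx":0,"wy":0,"wz":9.4,"gripper":0},{"tx":0.365,"ty":-0.155,"tz":-0.02,"wx":0,"wy":0,"wz":9.4,"gripper":0},{"tx":0.378,"ty":-0.16,"tz":-0.02,"wx":0,"wy":0,"wz":9.4,"gripper":0}]' 20
python3 -m jog '[{"tx":0,"ty":0,"tz":0,"wx":0,"wy":0,"wz":0,"gripper":0},{"tx":0,"ty":0,"tz":0,"wx":0,"wy":0,"wz":0,"gripper":0},{"tx":0,"ty":0,"tz":0,"wx":0,"wy":0,"wz":0,"gripper":0}]'
python3 - <<'E'
from h import *
s=observe(); im=read_camera("wrist"); cv2.imwrite("pics/w2.png",im[:,:,::-1])
print(s["time"],s["tool_pos"],yawof(s),s["finger_gap"],s["force"])
for t,z in(("rocker_raised",117),("pump",100)):
    for r in look_for("wrist",t)[:3]:
        px=np.array(r["centre"])*[560,420]; print(t,round(r["score"],2),px.round(1),at("wrist",px,z,s).round(1))
E
```

```text
time: 1.95
tool_pos: [502.1, -328.2, 250.8]
ee_rot: [0.997, 0.071, 0.0, -0.0]
force: [0.0, 0.1, 0.0]
finger_gap: 11.3
grip_force: 0.0
time: 2.25
tool_pos: [498.7, -331.7, 250.6]
ee_rot: [0.998, 0.069, -0.0, 0.0]
force: [0.1, -0.3, -0.2]
finger_gap: 0.5
grip_force: 0.0
2.25 [ 498.65037991 -331.7098183   250.63066332] [ 9.90466197e-01  1.37755163e-01 -4.77127117e-04] 0.5271326070785481 [ 0.14872017 -0.28374162 -0.20224697]
rocker_raised 0.86 [290.7 164.4] [ 538.9 -341.8  117. ]
pump 0.84 [288.6 107. ] [ 585.3 -333.7  100. ]
```

View pics/w2.png

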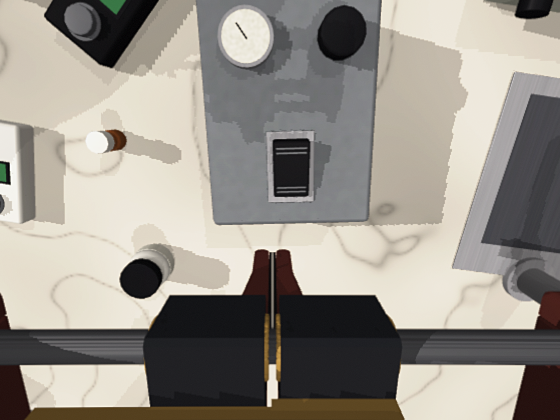

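The wrist view shows:
- Pump, with its front edge from (217,222) to (368,222).
- Bezel from (266,132) to (315,202), with the black rocker inside it from (272,138) to (310,197).
- Gauge at (246,37) and knob at (342,32).
- Jar at (141,278), off to the left.
- Fingers, shut.

```bash
python3 - <<'E'
from h import *
s=observe(); W=lambda p,z:at("wrist",np.array(p),z,s)
FL,FR=W((217,222),100),W((368,222),100); BL,BR=W((197,20),100),W((380,20),100)
print("width",np.linalg.norm(FL-FR),"far w",np.linalg.norm(BL-BR))
x=((BL-FL)+(BR-FR))/2; y=FL-FR; print("yaw",np.arctan2(x[1],x[0]),np.arctan2(-y[0],y[1]))
yw=np.arctan2(-y[0],y[1]); 
ux=np.array([np.cos(yw),np.sin(yw),0])
fm=(FL+FR)/2; print("front mid",fm,"pivot from edge",fm+55*ux,"raised",fm+74*ux)
b=np.mean([W(p,103) for p in((266,132),(314,131),(268,203),(315,201))],0); print("bezel c",b,"raised",b+19*ux)
r=np.mean([W(p,108+z) for p,z in(((273,139),10),((310,138),10),((275,197),-1),((309,196),-1))],0); print("rocker c",r,"raised",r+19*ux)
# next: over manifold/vent, yaw -0.107
print("to (500,285,255)",totool((500,285,255),s))
E
```

```text
width 143.6032502534889 far w 147.55845255456694
yaw 0.17424536973365942 0.1379914952586874
front mid [ 483.23815022 -353.07298027  100.        ] pivot from edge [ 537.71533517 -345.50751132  100.        ] raised [ 556.53472633 -342.89398568  100.        ]
bezel c [ 534.37183747 -343.33326203  103.        ] raised [ 553.19122864 -340.71973639  103.        ]
rocker c [ 534.93528065 -343.60934849  112.5       ] raised [ 553.75467181 -340.99582285  112.5       ]
to (500,285,255) [  85.84683463 -610.65373279   -4.31741365]
```

```bash
python3 -m jog '[{"tx":0.003,"ty":-0.02,"tz":0,"wx":0,"wy":0,"wz":0,"gripper":0},{"tx":0.008,"ty":-0.06,"tz":0,"wx":0,"wy":0,"wz":2,"gripper":0},{"tx":0.015,"ty":-0.108,"tz":0,"wx":0,"wy":0,"wz":4,"gripper":0},{"tx":0.022,"ty":-0.157,"tz":0,"wx":0,"wy":0,"wz":6,"gripper":0},{"tx":0.029,"ty":-0.206,"tz":0,"wx":0,"wy":0,"wz":8,"gripper":0},{"tx":0.036,"ty":-0.255,"tz":0,"wx":0,"wy":0,"wz":10,"gripper":0},{"tx":0.043,"ty":-0.304,"tz":0,"wx":0,"wy":0,"wz":12,"gripper":0},{"tx":0.05,"ty":-0.353,"tz":0,"wx":0,"wy":0,"wz":14,"gripper":0},{"tx":0.056,"ty":-0.395,"tz":0,"wx":0,"wy":0,"wz":14,"gripper":0},{"tx":0.06,"ty":-0.42,"tz":0,"wx":0,"wy":0,"wz":14,"gripper":0}]'
python3 - <<'E'
from h import *
s=observe(); im=read_camera("wrist"); 
print(s["tool_pos"])
p=[(r["score"],np.array(r["centre"])*[560,420]) for t in("round_key_top",) for r in look_for("wrist",t)[:3]]
for a,b in p: print(a,b,at("wrist",b,38,s))
print("to",totool((500,285,255),s), yawof(s))
E
```

```text
time: 3.4
tool_pos: [499.6, 96.8, 250.9]
ee_rot: [0.999, -0.051, 0.0, -0.0]
force: [0.8, 0.6, 0.4]
finger_gap: 0.4
grip_force: 0.0
[499.59303523  96.75553765 250.87201806]
0.7 [371.    231.294] [439.09568427 -11.29536046  38.        ]
0.67 [479.584  28.686] [ 637.58960173 -120.35877756   38.        ]
0.4 [520.128 262.5  ] [ 382.18012898 -185.13441765   38.        ]
to [ -18.93319956 -187.29297434   -4.00739035] [ 9.94709431e-01 -1.02728510e-01  1.49730159e-05]
```

```bash
python3 -m jog '[{"tx":-0.002,"ty":-0.025,"tz":0,"wx":0,"wy":0,"wz":0,"gripper":0},{"tx":-0.007,"ty":-0.07,"tz":0,"wx":0,"wy":0,"wz":0,"gripper":0},{"tx":-0.012,"ty":-0.115,"tz":0,"wx":0,"wy":0,"wz":0,"gripper":0},{"tx":-0.016,"ty":-0.16,"tz":0,"wx":0,"wy":0,"wz":0,"gripper":0},{"tx":-0.019,"ty":-0.182,"tz":0,"wx":0,"wy":0,"wz":0,"gripper":0},{"tx":-0.019,"ty":-0.188,"tz":0,"wx":0,"wy":0,"wz":0,"gripper":0},{"tx":-0.019,"ty":-0.188,"tz":0,"wx":0,"wy":0,"wz":0,"gripper":0},{"tx":-0.019,"ty":-0.188,"tz":0,"wx":0,"wy":0,"wz":0,"gripper":0}]'
python3 - <<'E'
from h import *
s=observe(); im=read_camera("wrist"); cv2.imwrite("pics/w3.png",im[:,:,::-1])
print(s["tool_pos"])
for r in look_for("wrist","vent_top")[:3]:
    px=np.array(r["centre"])*[560,420]; print(round(r["score"],2),px.round(1),at("wrist",px,157,s).round(1))
E
```

```text
time: 4.3
tool_pos: [501.3, 281.1, 250.5]
ee_rot: [0.999, -0.053, -0.0, 0.0]
force: [-0.1, -0.2, 0.4]
finger_gap: 0.6
grip_force: 0.0
[501.33734871 281.12745017 250.52238535]
0.58 [256.9 176.9] [536.7 289.  157. ]
```

View pics/w3.png

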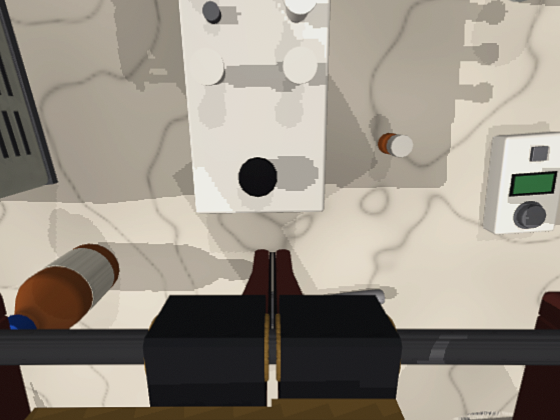

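The wrist view has the vent's black head at (257,177), on the white lid's near end. The cartridges start at row 65, and the reagent bottle at the left is clear. It agrees with the triangulated (536,289). I go above it.

```bash
python3 - <<'E'
from h import *
s=observe(); print(totool((536.7,289,176),s))
E
```

```text
[ 34.12912307 -11.63870966  74.66664113]
```

```bash
python3 -m jog '[{"tx":0.017,"ty":-0.006,"tz":0.005,"wx":0,"wy":0,"wz":0,"gripper":0},{"tx":0.034,"ty":-0.0116,"tz":0.02,"wx":0,"wy":0,"wz":0,"gripper":0},{"tx":0.034,"ty":-0.0116,"tz":0.045,"wx":0,"wy":0,"wz":0,"gripper":0},{"tx":0.034,"ty":-0.0116,"tz":0.065,"wx":0,"wy":0,"wz":0,"gripper":0},{"tx":0.034,"ty":-0.0116,"tz":0.075,"wx":0,"wy":0,"wz":0,"gripper":0},{"tx":0.034,"ty":-0.0116,"tz":0.075,"wx":0,"wy":0,"wz":0,"gripper":0},{"tx":0.034,"ty":-0.0116,"tz":0.075,"wx":0,"wy":0,"wz":0,"gripper":0}]'
python3 - <<'E'
from h import *
s=observe(); im=read_camera("wrist"); cv2.imwrite("pics/w4.png",im[:,:,::-1])
print(s["tool_pos"])
for r in look_for("wrist","vent_top")[:3]:
    px=np.array(r["centre"])*[560,420]; print(round(r["score"],2),px.round(1),at("wrist",px,157,s).round(1))
E
```

```text
time: 5.1
tool_pos: [537.0, 290.3, 176.4]
ee_rot: [0.999, -0.053, 0.0, -0.0]
force: [-0.1, 0.0, -0.0]
finger_gap: 0.5
grip_force: 0.0
[536.95232764 290.34335853 176.41543991]
0.79 [279.8 246.2] [544.9 285.6 157. ]
```

View pics/w4.png

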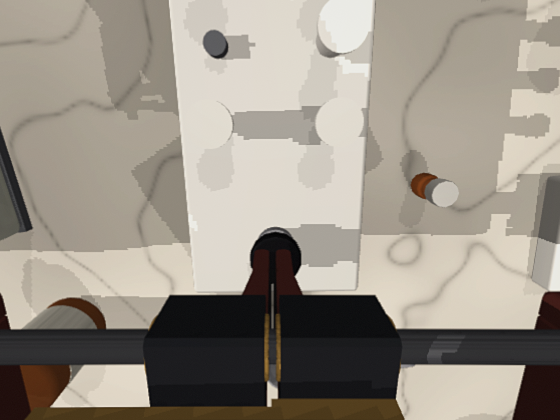

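The fingertips are over the black head: the head spans columns 250–301, and the tips are at column 272. I press down in steps.

```bash
python3 -m jog '[{"tx":0,"ty":0,"tz":0.005,"wx":0,"wy":0,"wz":0,"gripper":0},{"tx":0,"ty":0,"tz":0.01,"wx":0,"wy":0,"wz":0,"gripper":0},{"tx":0,"ty":0,"tz":0.014,"wx":0,"wy":0,"wz":0,"gripper":0},{"tx":0,"ty":0,"tz":0.017,"wx":0,"wy":0,"wz":0,"gripper":0},{"tx":0,"ty":0,"tz":0.019,"wx":0,"wy":0,"wz":0,"gripper":0},{"tx":0,"ty":0,"tz":0.02,"wx":0,"wy":0,"wz":0,"gripper":0},{"tx":0,"ty":0,"tz":0.02,"wx":0,"wy":0,"wz":0,"gripper":0},{"tx":0,"ty":0,"tz":0.02,"wx":0,"wy":0,"wz":0,"gripper":0}]'
python3 -m jog '[{"tx":0,"ty":0,"tz":0.001,"wx":0,"wy":0,"wz":0,"gripper":0},{"tx":0,"ty":0,"tz":0.002,"wx":0,"wy":0,"wz":0,"gripper":0},{"tx":0,"ty":0,"tz":0.003,"wx":0,"wy":0,"wz":0,"gripper":0},{"tx":0,"ty":0,"tz":0.003,"wx":0,"wy":0,"wz":0,"gripper":0},{"tx":0,"ty":0,"tz":0.003,"wx":0,"wy":0,"wz":0,"gripper":0}]'
```

```text
time: 6.0
tool_pos: [536.7, 290.8, 155.6]
ee_rot: [0.999, -0.052, 0.0, -0.0]
force: [1.3, 0.6, 2.5]
finger_gap: 0.5
grip_force: 1.1
time: 6.5
tool_pos: [536.8, 290.8, 154.2]
ee_rot: [0.999, -0.052, 0.0, -0.0]
force: [-3.8, -1.2, 14.4]
finger_gap: 0.8
grip_force: 7.2
```

```bash
python3 -m jog '[{"tx":0,"ty":0,"tz":0.001,"wx":0,"wy":0,"wz":0,"gripper":0},{"tx":0,"ty":0,"tz":0.002,"wx":0,"wy":0,"wz":0,"gripper":0},{"tx":0,"ty":0,"tz":0.002,"wx":0,"wy":0,"wz":0,"gripper":0}]'
```

```text
time: 6.8
tool_pos: [536.9, 290.9, 153.9]
ee_rot: [0.999, -0.052, 0.001, -0.0]
force: [-6.8, -3.7, 27.8]
finger_gap: 0.6
grip_force: 13.9
```

The plunger is on its hard stop (28 N, tip at 146 mm). I lift straight up and check the head.

```bash
python3 -m jog '[{"tx":0,"ty":0,"tz":-0.01,"wx":0,"wy":0,"wz":0,"gripper":0},{"tx":0,"ty":0,"tz":-0.03,"wx":0,"wy":0,"wz":0,"gripper":0},{"tx":0,"ty":0,"tz":-0.06,"wx":0,"wy":0,"wz":0,"gripper":0},{"tx":-0.015,"ty":0.005,"tz":-0.09,"wx":0,"wy":0,"wz":0,"gripper":0},{"tx":-0.034,"ty":0.0116,"tz":-0.1,"wx":0,"wy":0,"wz":0,"gripper":0},{"tx":-0.034,"ty":0.0116,"tz":-0.1,"wx":0,"wy":0,"wz":0,"gripper":0},{"tx":-0.034,"ty":0.0116,"tz":-0.1,"wx":0,"wy":0,"wz":0,"gripper":0}]'
python3 - <<'E'
from h import *
s=observe(); im=read_camera("wrist"); ref=cv2.imread("pics/w3.png")[:,:,::-1]
print(s["tool_pos"])
for r in look_for("wrist","vent_top")[:1]:
    px=np.array(r["centre"])*[560,420]; print(round(r["score"],2),px.round(1),at("wrist",px,146,s).round(1))
for i in(ref,im):
    m=(i[140:210,220:300].max(2)<60).astype(np.uint8); n,l,st,c=cv2.connectedComponentsWithStats(m); k=1+st[1:,4].argmax(); print(st[k],c[k]+[220,140])
print("to",totool((530,-300,250),s), totool((554,-341,140),s),yawof(s))
E
```

```text
time: 7.5
tool_pos: [501.3, 282.5, 250.2]
ee_rot: [0.999, -0.052, -0.0, 0.0]
force: [-0.8, 0.1, -0.7]
finger_gap: 0.4
grip_force: 0.0
[501.29248995 282.47035085 250.24198478]
0.82 [259.1 170.2] [540.  288.8 146. ]
[  19   18   38   39 1160] [257.46896552 176.66810345]
[  22   16   36   38 1069] [259.71000935 174.18521983]
to [8.92135469e+01 5.76312993e+02 4.07612691e-01] [117.380013   614.55473553 110.41315498] [ 9.94561965e-01 -1.04146228e-01 -2.45305605e-04]
```

The head now looks about 4% smaller, which fits an 11 mm drop. Next I move across to the rocker.

```bash
python3 -m jog '[{"tx":0.003,"ty":0.02,"tz":0,"wx":0,"wy":0,"wz":0,"gripper":0},{"tx":0.01,"ty":0.06,"tz":0,"wx":0,"wy":0,"wz":-2,"gripper":0},{"tx":0.018,"ty":0.107,"tz":0,"wx":0,"wy":0,"wz":-4,"gripper":0},{"tx":0.027,"ty":0.155,"tz":0,"wx":0,"wy":0,"wz":-6,"gripper":0},{"tx":0.036,"ty":0.203,"tz":0,"wx":0,"wy":0,"wz":-8,"gripper":0},{"tx":0.045,"ty":0.251,"tz":0,"wx":0,"wy":0,"wz":-10,"gripper":0},{"tx":0.054,"ty":0.299,"tz":0,"wx":0,"wy":0,"wz":-12,"gripper":0},{"tx":0.063,"ty":0.347,"tz":0,"wx":0,"wy":0,"wz":-14,"gripper":0},{"tx":0.072,"ty":0.39,"tz":0,"wx":0,"wy":0,"wz":-14,"gripper":0},{"tx":0.078,"ty":0.415,"tz":0,"wx":0,"wy":0,"wz":-14,"gripper":0}]'
python3 - <<'E'
from h import *
s=observe(); print("to",totool((554,-341,150),s),yawof(s))
E
```

```text
time: 8.6
tool_pos: [535.8, -141.7, 249.5]
ee_rot: [0.998, 0.069, -0.001, 0.0]
force: [0.2, 0.3, -0.3]
finger_gap: 0.7
grip_force: 0.0
to [ -9.13895318 199.94371742  99.49237369] [ 0.99058103  0.13692055 -0.00141233]
```

```bash
python3 -m jog '[{"tx":0,"ty":0.03,"tz":0,"wx":0,"wy":0,"wz":0,"gripper":0},{"tx":-0.003,"ty":0.075,"tz":0,"wx":0,"wy":0,"wz":0,"gripper":0},{"tx":-0.006,"ty":0.12,"tz":0,"wx":0,"wy":0,"wz":0,"gripper":0},{"tx":-0.009,"ty":0.16,"tz":0.02,"wx":0,"wy":0,"wz":0,"gripper":0},{"tx":-0.009,"ty":0.185,"tz":0.045,"wx":0,"wy":0,"wz":0,"gripper":0},{"tx":-0.009,"ty":0.198,"tz":0.075,"wx":0,"wy":0,"wz":0,"gripper":0},{"tx":-0.009,"ty":0.198,"tz":0.095,"wx":0,"wy":0,"wz":0,"gripper":0},{"tx":-0.009,"ty":0.198,"tz":0.1,"wx":0,"wy":0,"wz":0,"gripper":0},{"tx":-0.009,"ty":0.198,"tz":0.1,"wx":0,"wy":0,"wz":0,"gripper":0},{"tx":-0.009,"ty":0.198,"tz":0.1,"wx":0,"wy":0,"wz":0,"gripper":0}]'
python3 - <<'E'
from h import *
s=observe(); im=read_camera("wrist"); cv2.imwrite("pics/w5.png",cv2.resize(im[100:310,140:420,::-1],(800,600)))
print("to",totool((554,-341,150),s),yawof(s))
E
```

```text
time: 9.6
tool_pos: [555.0, -335.7, 151.3]
ee_rot: [0.998, 0.07, 0.0, 0.0]
force: [0.2, 0.3, 0.2]
finger_gap: 0.7
grip_force: 0.0
to [-1.73977326  5.14531982  1.26070715] [9.90194264e-01 1.39695759e-01 6.43103532e-04]
```

View pics/w5.png

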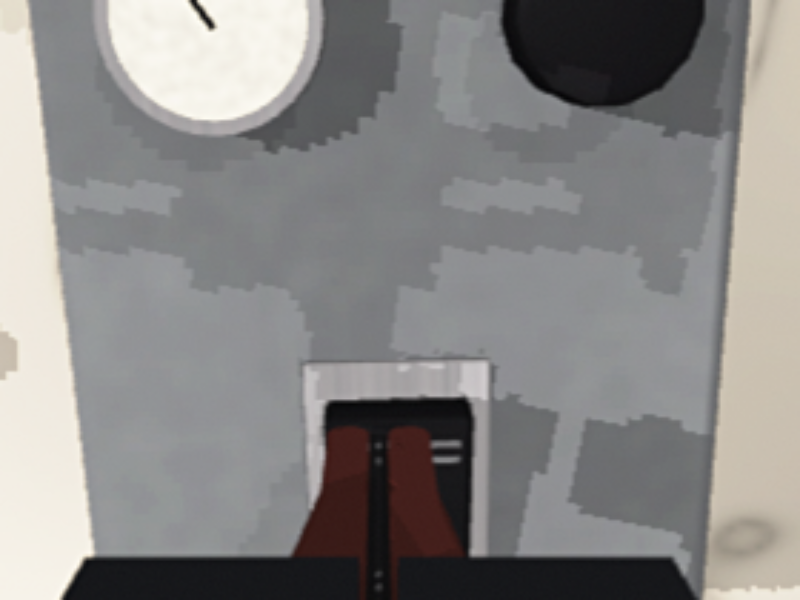

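```bash
python3 - <<'E'
from h import *
s=observe(); e=at("wrist",(279.7,240),118.6,s); print(s["tool_pos"],e, e-6.8*yawof(s), totool(e-6.8*yawof(s),s))
E
```

```text
[ 555.20016919 -335.71739128  151.77211022] [ 562.79538779 -338.86066894  118.6       ] [ 556.06213985 -339.81108507  118.59097621] [ 0.23731321  4.13747977 33.18605008]
```

```bash
python3 -m jog '[{"tx":0,"ty":0.0045,"tz":0,"wx":0,"wy":0,"wz":0,"gripper":0},{"tx":0,"ty":0.0045,"tz":0.008,"wx":0,"wy":0,"wz":0,"gripper":0},{"tx":0,"ty":0.0045,"tz":0.016,"wx":0,"wy":0,"wz":0,"gripper":0},{"tx":0,"ty":0.0045,"tz":0.022,"wx":0,"wy":0,"wz":0,"gripper":0},{"tx":0,"ty":0.0045,"tz":0.026,"wx":0,"wy":0,"wz":0,"gripper":0},{"tx":0,"ty":0.0045,"tz":0.029,"wx":0,"wy":0,"wz":0,"gripper":0},{"tx":0,"ty":0.0045,"tz":0.031,"wx":0,"wy":0,"wz":0,"gripper":0},{"tx":0,"ty":0.0045,"tz":0.032,"wx":0,"wy":0,"wz":0,"gripper":0},{"tx":0,"ty":0.0045,"tz":0.032,"wx":0,"wy":0,"wz":0,"gripper":0}]'
python3 -m jog '[{"tx":0,"ty":0,"tz":0.001,"wx":0,"wy":0,"wz":0,"gripper":0},{"tx":0,"ty":0,"tz":0.002,"wx":0,"wy":0,"wz":0,"gripper":0},{"tx":0,"ty":0,"tz":0.003,"wx":0,"wy":0,"wz":0,"gripper":0},{"tx":0,"ty":0,"tz":0.003,"wx":0,"wy":0,"wz":0,"gripper":0},{"tx":0,"ty":0,"tz":0.003,"wx":0,"wy":0,"wz":0,"gripper":0}]'
```

```text
time: 10.55
tool_pos: [556.1, -340.1, 119.4]
ee_rot: [0.998, 0.07, 0.001, 0.0]
force: [4.6, 1.8, 4.4]
finger_gap: 0.2
grip_force: 2.4
time: 11.05
tool_pos: [556.5, -340.1, 118.0]
ee_rot: [0.998, 0.07, 0.001, 0.001]
force: [2.2, 5.5, 14.9]
finger_gap: 0.6
grip_force: 8.2
```

```bash
python3 -m jog '[{"tx":0,"ty":0,"tz":0.001,"wx":0,"wy":0,"wz":0,"gripper":0},{"tx":0,"ty":0,"tz":0.002,"wx":0,"wy":0,"wz":0,"gripper":0},{"tx":0,"ty":0,"tz":0.002,"wx":0,"wy":0,"wz":0,"gripper":0}]'
python3 -m jog '[{"tx":0,"ty":0,"tz":-0.01,"wx":0,"wy":0,"wz":0,"gripper":0},{"tx":0,"ty":0,"tz":-0.03,"wx":0,"wy":0,"wz":0,"gripper":0},{"tx":0,"ty":0,"tz":-0.06,"wx":0,"wy":0,"wz":0,"gripper":0},{"tx":-0.02,"ty":-0.004,"tz":-0.1,"wx":0,"wy":0,"wz":0,"gripper":0},{"tx":-0.045,"ty":-0.009,"tz":-0.13,"wx":0,"wy":0,"wz":0,"gripper":0},{"tx":-0.055,"ty":-0.011,"tz":-0.135,"wx":0,"wy":0,"wz":0,"gripper":0},{"tx":-0.055,"ty":-0.011,"tz":-0.135,"wx":0,"wy":0,"wz":0,"gripper":0},{"tx":-0.055,"ty":-0.011,"tz":-0.135,"wx":0,"wy":0,"wz":0,"gripper":0}]'
python3 - <<'E'
from h import *
s=observe(); im=read_camera("wrist"); print(s["tool_pos"])
a=cv2.imread("pics/w2.png")[110:230,230:350]; b=im[110:230,230:350,::-1]
cv2.imwrite("pics/w6.png",cv2.resize(np.hstack([a,b]),(800,400)))
print("to",totool((438,-11,120),s))
E
```

```text
time: 11.35
tool_pos: [556.6, -340.1, 117.8]
ee_rot: [0.998, 0.07, 0.002, 0.001]
force: [-3.7, 7.3, 29.3]
finger_gap: 0.4
grip_force: 13.9
time: 12.15
tool_pos: [498.6, -336.6, 247.4]
ee_rot: [0.998, 0.07, -0.001, -0.001]
force: [0.1, -0.3, -0.3]
finger_gap: 0.6
grip_force: 0.0
[ 498.64668065 -336.59427635  247.36032846]
to [ -14.66172465 -330.71938701  127.74986035]
```

View pics/w6.png

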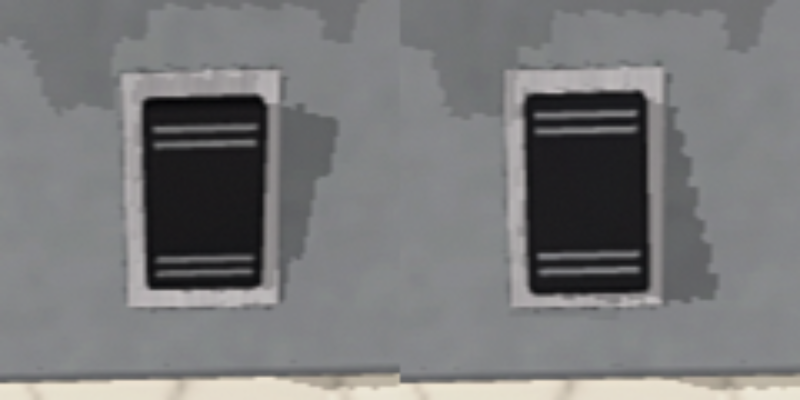

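The left half is before, the right half after. The far half has sunk and the shadow is reversed, so the rocker is tipped over onto its stop. Now to the timer.

```bash
python3 -m jog '[{"tx":-0.004,"ty":-0.025,"tz":0,"wx":0,"wy":0,"wz":0,"gripper":0},{"tx":-0.011,"ty":-0.07,"tz":0,"wx":0,"wy":0,"wz":2,"gripper":0},{"tx":-0.018,"ty":-0.117,"tz":0,"wx":0,"wy":0,"wz":4,"gripper":0},{"tx":-0.025,"ty":-0.164,"tz":0,"wx":0,"wy":0,"wz":6,"gripper":0},{"tx":-0.032,"ty":-0.21,"tz":0.01,"wx":0,"wy":0,"wz":8,"gripper":0},{"tx":-0.039,"ty":-0.255,"tz":0.02,"wx":0,"wy":0,"wz":9.7,"gripper":0},{"tx":-0.046,"ty":-0.3,"tz":0.035,"wx":0,"wy":0,"wz":9.7,"gripper":0},{"tx":-0.052,"ty":-0.33,"tz":0.047,"wx":0,"wy":0,"wz":9.7,"gripper":0},{"tx":-0.052,"ty":-0.336,"tz":0.047,"wx":0,"wy":0,"wz":9.7,"gripper":0},{"tx":-0.052,"ty":-0.336,"tz":0.047,"wx":0,"wy":0,"wz":9.7,"gripper":0}]'
python3 -m jog '[{"tx":0,"ty":0,"tz":0,"wx":0,"wy":0,"wz":0,"gripper":0},{"tx":0,"ty":0,"tz":0,"wx":0,"wy":0,"wz":0,"gripper":0}]'
python3 - <<'E'
from h import *
s=observe(); im=read_camera("wrist"); cv2.imwrite("pics/w7.png",im[:,:,::-1]); print(s["tool_pos"],yawof(s))
for t,z in(("round_key_top",38),("square_key_top",33)):
  for r in look_for("wrist",t)[:2]:
    px=np.array(r["centre"])*[560,420]; p=at("wrist",px,z,s); print(t,round(r["score"],2),px.round(1),p.round(1),totool(p,s).round(1))
E
```

```text
time: 13.2
tool_pos: [400.8, -10.6, 201.0]
ee_rot: [1.0, -0.013, -0.001, 0.0]
force: [0.2, -0.6, -0.0]
finger_gap: 0.3
grip_force: 0.0
time: 13.4
tool_pos: [401.8, -12.3, 202.0]
ee_rot: [1.0, -0.015, 0.0, 0.0]
force: [0.3, -0.5, 0.1]
finger_gap: 0.7
grip_force: 0.0
[401.76473755 -12.27704535 201.96401278] [ 9.99524679e-01 -3.08158538e-02  8.93453741e-04]
round_key_top 0.71 [270.7 163.4] [437.3 -11.8  38. ] [ 35.3  -1.6 164. ]
square_key_top 0.93 [272.5  83. ] [508.5 -15.6  33. ] [106.6   0.  169.1]
square_key_top 0.46 [535.3 294. ] [ 288.6 -290.    33. ] [-104.7  281.1  168.9]
```

View pics/w7.png

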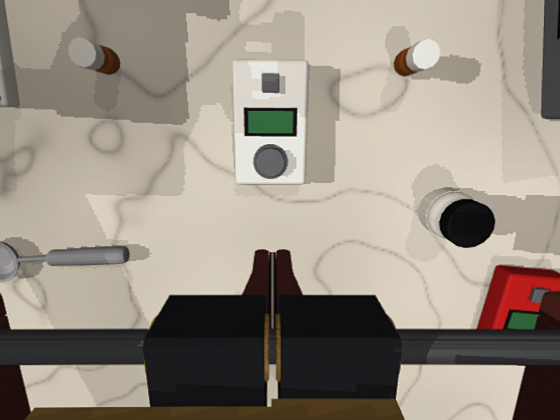

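The wrist view has the white timer with its round key at (270,162) and square key at (271,83). The measured spacing is 71 mm, as specified. I go above the round key.

```bash
python3 -m jog '[{"tx":0.018,"ty":-0.001,"tz":0.01,"wx":0,"wy":0,"wz":0,"gripper":0},{"tx":0.035,"ty":-0.0015,"tz":0.035,"wx":0,"wy":0,"wz":0,"gripper":0},{"tx":0.035,"ty":-0.0015,"tz":0.07,"wx":0,"wy":0,"wz":0,"gripper":0},{"tx":0.035,"ty":-0.0015,"tz":0.105,"wx":0,"wy":0,"wz":0,"gripper":0},{"tx":0.035,"ty":-0.0015,"tz":0.13,"wx":0,"wy":0,"wz":0,"gripper":0},{"tx":0.035,"ty":-0.0015,"tz":0.138,"wx":0,"wy":0,"wz":0,"gripper":0},{"tx":0.035,"ty":-0.0015,"tz":0.138,"wx":0,"wy":0,"wz":0,"gripper":0},{"tx":0.035,"ty":-0.0015,"tz":0.138,"wx":0,"wy":0,"wz":0,"gripper":0}]'
python3 - <<'E'
from h import *
s=observe(); im=read_camera("wrist"); cv2.imwrite("pics/w8.png",cv2.resize(im[100:310,140:420,::-1],(800,600)))
print(s["tool_pos"],totool((437.3,-11.8,46),s))
for r in look_for("wrist","square_key_top")[:1]:
    px=np.array(r["centre"])*[560,420]; p=at("wrist",px,33,s); print(px,p.round(1),(p-71*yawof(s)).round(1))
E
```

```text
time: 14.35
tool_pos: [436.5, -11.1, 64.5]
ee_rot: [1.0, -0.015, 0.001, 0.0]
force: [0.0, -0.5, 0.1]
finger_gap: 0.3
grip_force: 0.0
[436.47191082 -11.09568931  64.48473911] [ 0.82680799  0.67881518 18.48575029]
[275.016 129.108] [507.2 -14.4  33. ] [436.2 -12.3  32.9]
```

View pics/w8.png

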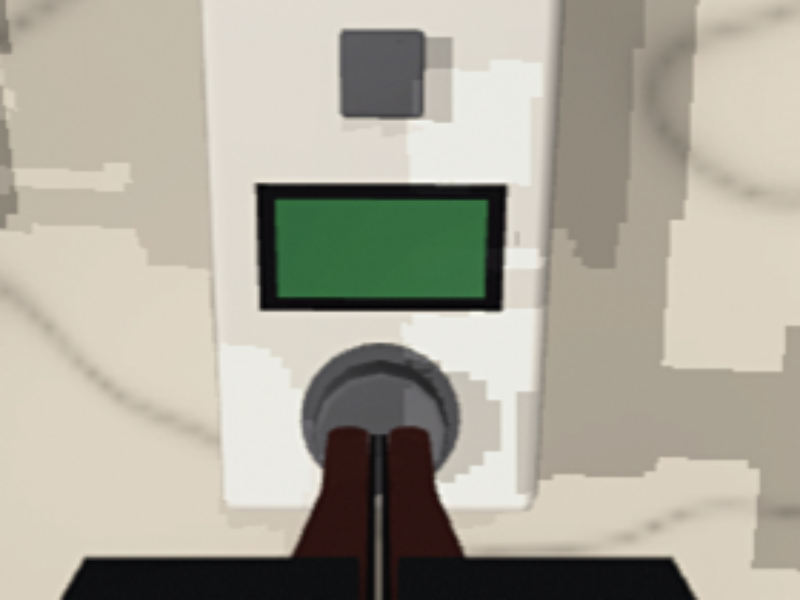

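The tips are centred on the round key. I press in steps.

```bash
python3 -m jog '[{"tx":0.0003,"ty":0.0005,"tz":0.008,"wx":0,"wy":0,"wz":0,"gripper":0},{"tx":0.0003,"ty":0.0005,"tz":0.014,"wx":0,"wy":0,"wz":0,"gripper":0},{"tx":0.0003,"ty":0.0005,"tz":0.018,"wx":0,"wy":0,"wz":0,"gripper":0},{"tx":0.0003,"ty":0.0005,"tz":0.021,"wx":0,"wy":0,"wz":0,"gripper":0},{"tx":0.0003,"ty":0.0005,"tz":0.023,"wx":0,"wy":0,"wz":0,"gripper":0},{"tx":0.0003,"ty":0.0005,"tz":0.025,"wx":0,"wy":0,"wz":0,"gripper":0},{"tx":0.0003,"ty":0.0005,"tz":0.026,"wx":0,"wy":0,"wz":0,"gripper":0},{"tx":0.0003,"ty":0.0005,"tz":0.026,"wx":0,"wy":0,"wz":0,"gripper":0}]'
```

```text
time: 15.25
tool_pos: [436.2, -11.4, 40.4]
ee_rot: [1.0, -0.015, 0.0, 0.0]
force: [-10.1, 0.1, 53.9]
finger_gap: 0.6
grip_force: 27.1
```

The key is on its stop at 54 N, so I ease off a little, hold for a second and then release.

```bash
python3 -m jog '[{"tx":0,"ty":0,"tz":-0.001,"wx":0,"wy":0,"wz":0,"gripper":0},{"tx":0,"ty":0,"tz":-0.001,"wx":0,"wy":0,"wz":0,"gripper":0},{"tx":0,"ty":0,"tz":-0.001,"wx":0,"wy":0,"wz":0,"gripper":0},{"tx":0,"ty":0,"tz":-0.001,"wx":0,"wy":0,"wz":0,"gripper":0},{"tx":0,"ty":0,"tz":-0.001,"wx":0,"wy":0,"wz":0,"gripper":0},{"tx":0,"ty":0,"tz":-0.001,"wx":0,"wy":0,"wz":0,"gripper":0},{"tx":0,"ty":0,"tz":-0.001,"wx":0,"wy":0,"wz":0,"gripper":0},{"tx":0,"ty":0,"tz":-0.001,"wx":0,"wy":0,"wz":0,"gripper":0}]'
python3 -m jog '[{"tx":0,"ty":0,"tz":-0.003,"wx":0,"wy":0,"wz":0,"gripper":0},{"tx":0,"ty":0,"tz":-0.01,"wx":0,"wy":0,"wz":0,"gripper":0},{"tx":0,"ty":0,"tz":-0.03,"wx":0,"wy":0,"wz":0,"gripper":0},{"tx":0,"ty":0,"tz":-0.065,"wx":0,"wy":0,"wz":0,"gripper":0},{"tx":0,"ty":0,"tz":-0.105,"wx":0,"wy":0,"wz":0,"gripper":0},{"tx":-0.018,"ty":0.001,"tz":-0.14,"wx":0,"wy":0,"wz":0,"gripper":0},{"tx":-0.035,"ty":0.001,"tz":-0.162,"wx":0,"wy":0,"wz":0,"gripper":0},{"tx":-0.035,"ty":0.001,"tz":-0.162,"wx":0,"wy":0,"wz":0,"gripper":0},{"tx":-0.035,"ty":0.001,"tz":-0.162,"wx":0,"wy":0,"wz":0,"gripper":0},{"tx":-0.035,"ty":0.001,"tz":-0.162,"wx":0,"wy":0,"wz":0,"gripper":0}]'
python3 - <<'E'
from h import *
s=observe(); im=read_camera("wrist"); print(s["tool_pos"],s["force"])
for t,z in(("round_key_top",38),("square_key_top",33)):
  r=look_for("wrist",t)[0]; px=np.array(r["centre"])*[560,420]; print(t,px.round(1),at("wrist",px,z,s).round(1))
a=cv2.imread("pics/w7.png")[40:220,60:500]
cv2.imwrite("pics/w9.png",np.vstack([a,im[40:220,60:500,::-1]]))
E
```

```text
time: 16.05
tool_pos: [436.1, -11.4, 40.6]
ee_rot: [1.0, -0.015, 0.0, 0.0]
force: [-7.6, 0.2, 39.7]
finger_gap: 0.6
grip_force: 19.9
time: 17.05
tool_pos: [401.0, -11.3, 199.8]
ee_rot: [1.0, -0.015, -0.001, -0.0]
force: [0.5, -0.1, 0.7]
finger_gap: 0.2
grip_force: 0.0
[401.03976116 -11.33365886 199.76272533] [ 0.46482095 -0.13016887  0.70395767]
round_key_top [270.1 161.1] [438.6 -10.2  38. ]
square_key_top [274.5  81.4] [508.4 -16.3  33. ]
```

View pics/w9.png

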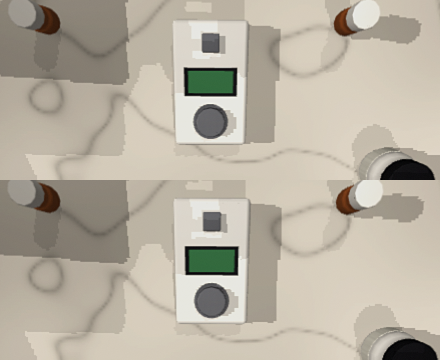

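The top half is before and the bottom half after. The timer and vials have not moved, the round key is up again, and the robot touches nothing. I hand the job in.

```bash
python3 -c "
from plant import *
print(job_done())"
```

```text
the job is handed in; nothing more can be done
None
```

I pushed the vent plunger down to its stop, tipped the rocker right over, then held the round key fully down for about a second and let it up, in that order, and handed the job in at about 17 s; the timer and both vials looked unmoved in the last picture, and I did not re-image the beaker, bottle and scoop.

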